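Size a wooden ring on the cone and sort it

TASK

Size the wooden ring that lies on the cork mat: slide it level down the tapered mandrel until it stops and press it home gently, with about 5 to 10 N for half a second and never more than 15 N, or the ring splits. Read which of the three marked grooves its underside stopped nearest to, then pull it off and set it down flat (not dropped) in the middle of the tray bin whose pips count that groove: one pip for the top groove, two for the middle, three for the lowest. Leave the two rings on the plywood board and everything else on the bench where they are.

Things in the scene. Friction and masses are not known exactly. Their poses are not given: they have to be found in the camera images.
- ring_a: a turned plain wooden ring, outside diameter 56 mm, 12 mm tall, about 20 g, with a round straight bore of between 20 and 32 mm (each of the three rings has another bore, not told, within 1 mm of a groove's diameter on the mandrel). Starts flat, on the cork mat or on the plywood board. Origin: centre of its underside; z along its axis, up at the start.
- ring_b: a turned plain wooden ring, outside diameter 56 mm, 12 mm tall, about 20 g, with a round straight bore of between 20 and 32 mm (each of the three rings has another bore, not told, within 1 mm of a groove's diameter on the mandrel). Starts flat, on the cork mat or on the plywood board. Origin: centre of its underside; z along its axis, up at the start.
- ring_c: a turned plain wooden ring, outside diameter 56 mm, 12 mm tall, about 20 g, with a round straight bore of between 20 and 32 mm (each of the three rings has another bore, not told, within 1 mm of a groove's diameter on the mandrel). Starts flat, on the cork mat or on the plywood board. Origin: centre of its underside; z along its axis, up at the start.
- mat: square cork mat, 110 x 110 x 6 mm, fixed to the bench on the robot's right; the one ring lying on it is the ring to be sized (at most 22 mm off its centre). Origin: centre of its underside.
- board: plywood board, 100 x 200 x 6 mm, fixed, beyond the mandrel at the far side of the bench; two rings wait on it. Origin: centre of its underside.
- mandrel: upright aluminium cone on a round wooden foot (90 mm across, 16 mm tall), fixed. Origin: centre of the underside; z up. 16 mm across at 115 mm height (chamfered nose above), widening downward by 0.36 mm of diameter per mm, to 35 mm at 62 mm, straight below. Black marked grooves run round it 101, 87 and 73 mm above the bench, where it is 21, 26, 31 mm across.
- mandrel_tip (a point): top of the cone's nose on its axis, 118 mm above the bench; the grooves are 17, 31 and 45 mm below it. A level ring stops with its underside within 4 mm of a groove (not exactly at it), wedges there and comes off by an upward pull; tilted or off centre it jams; then free it and try again.
- tray: white plastic tray fixed to the bench on the robot's left, 143 x 280 mm, walls 25 mm high and 4 mm thick, floor 4 mm; three bins in a row along its y axis, each 135 (x) by 88 mm (y) inside. A 20 mm ledge outside its long side nearer the robot (its -x) bears dark wooden pips beside the bins: one, two, three, in this order towards +y. Origin: centre of its underside.
- bin_1 (a point): centre of the floor of the one-pip bin (rings that stop at the top groove); axes as the tray's.
- bin_2 (a point): centre of the floor of the two-pip bin (middle groove); axes as the tray's.
- bin_3 (a point): centre of the floor of the three-pip bin (lowest groove); axes as the tray's.
- fretsaw: red U-framed fret saw with black handle, about 250 x 215 mm, lying flat; a bystander. Origin between the open ends of the frame, on the bench.
- bolt: dark steel hex bolt standing on its head, 21 mm across, 27 mm tall; a bystander. Origin: centre of its underside.
- nut: dark steel hex nut, 21 mm across, 11 mm tall; a bystander. Origin: centre of its underside.
- offcut: thin wooden offcut with a pencilled heart, about 95 x 170 x 6 mm; a bystander. Origin: centre of its underside.
- sanding_block: cork sanding block, 112 x 62 x 36 mm; a bystander. Origin: centre of its underside.
- screwdriver: screwdriver lying on the bench; a bystander. Origin under its middle.
- glue: white glue bottle with yellow cap, 56 mm across, 130 mm tall; a bystander. Origin: centre of its underside.
There are look-alikes about, which are no part of the job. What is shaped like the ring_c but purple is not meant. Leave any red look-alike of the ring_b alone.

How it is judged (in metres and radians):
On the way:
1. the ring is pressed home on the mandrel, level and centred, its underside where its bore fits the cone (2 mm above to 5 mm below), with over 5 N of contact in sum, about 3 N of push (((z of ring_a in the frame of mandrel_tip between -0.0357778 and -0.0287778 m and horizontal distance between ring_a and mandrel_tip below 0.004 m and angle between ring_a's own z axis and vertical below 0.12 rad and contact force between ring_a and mandrel above 5 N) or (z of ring_b in the frame of mandrel_tip between -0.0518889 and -0.0448889 m and horizontal distance between ring_b and mandrel_tip below 0.004 m and angle between ring_b's own z axis and vertical below 0.12 rad and contact force between ring_b and mandrel above 5 N) or (z of ring_c in the frame of mandrel_tip between -0.0241111 and -0.0171111 m and horizontal distance between ring_c and mandrel_tip below 0.004 m and angle between ring_c's own z axis and vertical below 0.12 rad and contact force between ring_c and mandrel above 5 N))), for 0.2 s.
At the end, for the whole second after the job is handed in: The ring from the mat lies flat and still in the middle of the bin for its groove (centre within 42 mm lengthwise and 20 mm crosswise of the bin's centre, underside within 4 mm of the bin floor); the other two rings are on the board within 15 mm of where they were (((x of ring_a in the frame of bin_2 between -0.042 and 0.042 m and y of ring_a in the frame of bin_2 between -0.02 and 0.02 m and z of ring_a in the frame of bin_2 below 0.004 m and linear speed of ring_a below 0.01 m/s and angle between ring_a's own z axis and vertical below 0.15 rad and horizontal distance between each of ring_b, ring_c and board below 0.1 m and distance of each of ring_b, ring_c from where it was at the start of the episode below 0.015 m) or (x of ring_b in the frame of bin_3 between -0.042 and 0.042 m and y of ring_b in the frame of bin_3 between -0.02 and 0.02 m and z of ring_b in the frame of bin_3 below 0.004 m and linear speed of ring_b below 0.01 m/s and angle between ring_b's own z axis and vertical below 0.15 rad and horizontal distance between each of ring_a, ring_c and board below 0.1 m and distance of each of ring_a, ring_c from where it was at the start of the episode below 0.015 m) or (x of ring_c in the frame of bin_1 between -0.042 and 0.042 m and y of ring_c in the frame of bin_1 between -0.02 and 0.02 m and z of ring_c in the frame of bin_1 below 0.004 m and linear speed of ring_c below 0.01 m/s and angle between ring_c's own z axis and vertical below 0.15 rad and horizontal distance between each of ring_a, ring_b and board below 0.1 m and distance of each of ring_a, ring_b from where it was at the start of the episode below 0.015 m))); the robot touches nothing.
It fails at once if a ring is wedged so hard that it splits (contact forces round its bore over 34 N in sum, about 20 N of push) (contact force between any of ring_a, ring_b, ring_c and mandrel above 34 N).
It fails at once if a ring is dropped into the tray (faster than 0.6 m/s among its walls) ((z of ring_a in the frame of tray below 0.03 m and horizontal distance between ring_a and tray below 0.16 m and linear speed of ring_a above 0.6 m/s) or (z of ring_b in the frame of tray below 0.03 m and horizontal distance between ring_b and tray below 0.16 m and linear speed of ring_b above 0.6 m/s) or (z of ring_c in the frame of tray below 0.03 m and horizontal distance between ring_c and tray below 0.16 m and linear speed of ring_c above 0.6 m/s)).
It fails at once if a bystander is displaced by more than 30 mm (distance of any of fretsaw, bolt, nut, offcut, sanding_block, screwdriver, glue from where it was at the start of the episode above 0.03 m).
It also fails if it takes over 70 s, if anything falls off the work surface, if the arm or the gripper's body presses on something with over 40 N, if the wrist force passes 120 N, or if a joint passes its speed limit or range.

ROBOT

A 6-joint arm with a two-finger parallel gripper is mounted at the origin on the work surface. World frame = base frame: x ahead of the robot, y to its left, z up, the work surface at z = 0. Lengths are in m, angles in degrees, forces in N, time in s.
With the tool pointing down it reaches from about 0.25 to 0.725 m from the base axis. Payload 9.7 kg.
Tool frame: the origin (TCP) lies midway between the tips of the shut fingers; the grasp point (between the pads) lies 19 mm behind it; z points along the fingers, y is the line along which they close (so a half turn about z gives the same grasp; the last joint's range is limited). The gripper opens to 85 mm and grips with 20 to 120 N. Pads are 22 mm wide; open, the fingers measure 114 mm over their backs; the gripper's body (76 mm by 85 mm) begins 54 mm behind the grasp point. The pads swing forward as they close: fully open they stand 13 mm farther back than shut.
Start: joints at [-73.453, 4.979, 10.078, 95.1, 0, 90], TCP at [0.157, -0.527, 0.231] pointing down, gripper open.
Joint ranges: [-179.16, 179.16], [-48.56, 103.87], [-65.8, 70.77], [-126.05, 130.52], [-82.76, 87.17], [-180, 180]. Speed limits (degrees/s): [127.2, 127.2, 147.25, 180, 180, 180].

INTERFACE

Orientations are given as [roll, pitch, yaw] about the fixed x, y, z axes, in that order (R = Rz(yaw) Ry(pitch) Rx(roll)).
In Python, from workcell import * gives the robot as it stands.
- The arm moves only by the tool servo_tool, never from a script. Its argument "moves" is a list of rows, each a list of 4 numbers: the shift along the world's x, y, z in shares of 800 mm (1.0 is 800 mm), then the turn about the world's z in fractions of the full range, 1 being 4 rad. A call has 1 to 20 rows; each row is the pose to reach, as a shift and turn from the pose commanded when the call began; what a row does not reach only later rows make up. A row lasts 1/12 s, in which the tool goes at most 41.7 mm and 7.16 degrees, less where a joint would pass 70% of its speed; a pose out of reach is approached as far as the arm can. A shift or turn number past 1, either way, is cut back to 1. A call with a gripper value outside its range is refused whole. "claw" is the closure, from 0 (fully open) to 1 (shut), set as the call begins (left out, the last holds). The fingers move at their own pace and stop on an object; "force" is the grip in N (left out, the last holds). Time passes only in rows, so rows that repeat a pose let the fingers close. It gives the time, the measured TCP pose, the force, the opening and the grip force at its end, in the units of the state.
- get_obs(): the state, without advancing time (a new reading comes with each control period).
- camera(name): name is "scene" or "side" or "wrist"; returns the picture (420x560x3 uint8, red, green, blue); there is no depth.
- get_calibration(name): a dict with "fx", "fy", "cx", "cy" (pixels), "rvec" (rotation vector, rad) and "tvec" (3), from world to camera coordinates, as OpenCV has them; the wrist camera has in their place "tool_from_camera" (4x4, takes a point from camera to tool coordinates, whose origin is the TCP and whose axes are the flange's). Camera axes: x right, y down, z forward; pixel columns grow to the right and rows downward; lengths in m; the calibration is good to about 2 mm. A picture is of the moment at which its call begins: read the wrist's pose just before it. get_calibration takes no time and is no camera call.
- job_done(): hands the job in; it is judged then, once.
The state is a dict: "time": time; "q": joint angles; "qd": joint speeds; "joint_efforts": joint torques, N m; "ee_pos": TCP position; "tcp_rot": TCP orientation; "wrist_force": force on the tool from outside, world axes, zero at the start; "torque": the same for the moment, N m; "opening": finger opening in m; "grasp_force": force on a finger pad.
Only numpy, scipy, OpenCV 4.12 (cv2) and the standard library are available. Lean on these libraries where they do the work, as an engineer would, in place of code of your own. Each camera call takes 0.05 s, during which the arm holds its last target. There are 200 camera calls.

## Working session

There is one attempt and no reset: what is moved stays moved. The work goes in short steps, Python scripts to look and compute and a tool call to move; the robot and the scene stay as the last step left them, time stands still between calls to the robot, and variables do not carry over. Pictures are saved under pics/ and viewed, at most 13 in all, crops included, and the job is handed in when it is done.

Besides the shell and the picture viewer there is one more tool, called after "Request:" by a JSON object that holds its "api" and its "payload", one argument or row to a line. servo_tool: Moves the arm, as the interface text tells. Its arguments: {"type":"object","properties":{"moves":{"type":"array","items":{"type":"array","items":{"type":"number"}}},"claw":{"type":"number"},"force":{"type":"number"}},"required":["moves"]}

```bash
mkdir -p pics; ls
python3 - <<'E'
from workcell import *
import cv2
o=get_obs();print(o)
for n in("scene","side","wrist"):
    im=camera(n);cv2.imwrite(f"pics/{n}0.png",im[:,:,::-1]);print(n,get_calibration(n))
E
```

```text
pics
{'time': 0.0, 'q': array([-7.34535668e+01,  5.01024889e+00,  1.00312632e+01,  9.51004188e+01,
       -5.23420667e-05,  9.00002435e+01]), 'qd': array([-0.07188577, -0.02116796, -0.08405195, -0.03582647,  0.02729324,
        0.05010412]), 'joint_efforts': array([ 2.73596861e-04, -5.20383918e+01,  4.64807689e+01,  1.61893247e-02,
        2.06060014e-05,  9.41772868e-06]), 'ee_pos': array([ 0.15656252, -0.52697849,  0.23056267]), 'tcp_rot': array([-1.79920596e+02,  5.26795398e-05,  1.65461897e+01]), 'wrist_force': array([-0.00212367, -0.23394991, -0.09292943]), 'torque': array([-0.021443  , -0.04891432,  0.00472223]), 'grasp_force': 0.0, 'opening': 0.0856550380155218}
scene {'fx': 432.63638113827113, 'fy': 432.63638113827113, 'cx': 279.6581531657383, 'cy': 213.50452707350874, 'rvec': array([ 2.06749141,  0.95236763, -0.43249667]), 'tvec': array([-0.38921389, -0.21490224,  1.62861362])}
side {'fx': 433.21406250912463, 'fy': 433.21406250912463, 'cx': 284.05026609766804, 'cy': 206.04100011304467, 'rvec': array([ 0.31076521, -2.79202981,  1.19272893]), 'tvec': array([0.57149073, 0.1613756 , 1.32459192])}
wrist {'fx': 346.23220948565336, 'fy': 346.23220948565336, 'cx': 279.88988421461823, 'cy': 214.9081018420381, 'tool_from_camera': array([[ 1.77015409e-04, -9.61408154e-01, -2.75126027e-01,
         6.96249083e-02],
       [ 9.99999984e-01,  1.63130105e-04,  7.33510855e-05,
        -1.74848206e-04],
       [-2.56389940e-05, -2.75126035e-01,  9.61408167e-01,
        -1.42593531e-01],
       [ 0.00000000e+00,  0.00000000e+00,  0.00000000e+00,
         1.00000000e+00]])}
```

View pics/scene0.png

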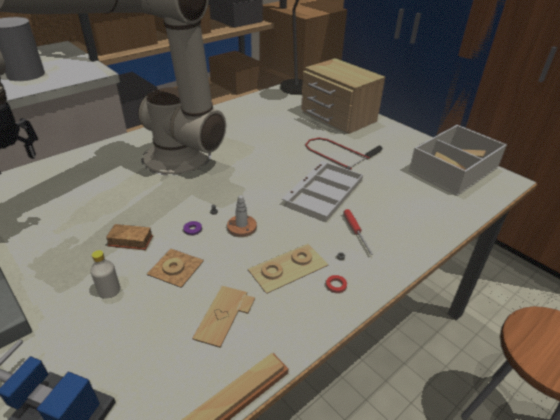

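View pics/side0.png

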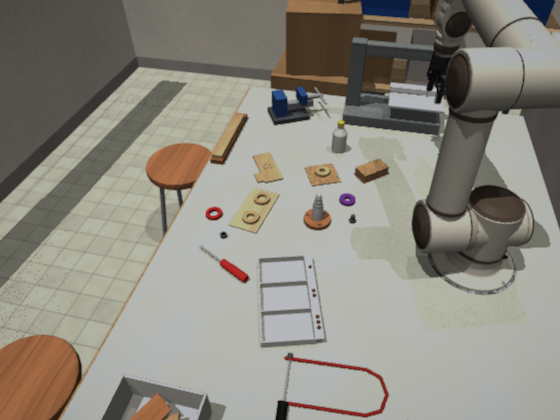

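View pics/wrist0.png

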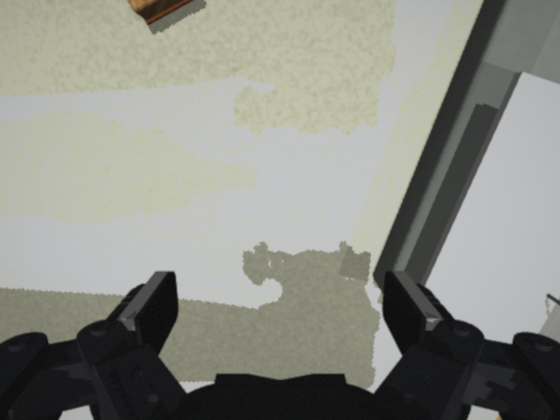

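The scene view shows the ring on the cork mat at (173,265), side view (322,171). The mandrel is at (241,215) / (318,210), the board rings at (272,271) and (302,256), the purple decoy at (193,228) and the red one at (337,284). The tray is at (323,190) / (290,300), with its pips on the robot side. I'll project these points into the world.

```bash
cat > h.py <<'E'
from workcell import *
import numpy as np, cv2
from scipy.spatial.transform import Rotation as R
def cam(n,obs=None):
    c=get_calibration(n);K=np.array([[c['fx'],0,c['cx']],[0,c['fy'],c['cy']],[0,0,1.]])
    if n=='wrist':
        T=np.eye(4);T[:3,:3]=R.from_euler('xyz',obs['tcp_rot'],degrees=True).as_matrix();T[:3,3]=obs['ee_pos']
        W=T@c['tool_from_camera']
    else:
        W=np.eye(4);r=cv2.Rodrigues(c['rvec'])[0];W[:3,:3]=r.T;W[:3,3]=-r.T@c['tvec']
    return K,W
def onplane(n,uv,z,obs=None):
    K,W=cam(n,obs);d=W[:3,:3]@np.linalg.solve(K,[*uv,1.]);p=W[:3,3];return p+d*(z-p[2])/d[2]
def proj(n,P,obs=None):
    K,W=cam(n,obs);q=K@(W[:3,:3].T@(np.asarray(P,float)-W[:3,3]));return q[:2]/q[2]
E
python3 - <<'E'
from h import *
np.set_printoptions(precision=4,suppress=True)
L=dict(ring=[(173.5,265),(322,171),.018],purple=[(193,228),(347,199),.012],tip=[(240.5,197),(318.5,195),.118],foot=[(241.5,226),(317,218),.016],
r1=[(272,271),(251,217),.018],r2=[(302,256),(262,198),.018],red=[(337,284),(214,213),.012],bolt=[(214,209),(352,219),.02])
for k,(a,b,z) in L.items(): print(k,onplane('scene',a,z),onplane('side',b,z))
for uv in [(259,259),(303,257),(313,340),(263,343)]: print('tray side',onplane('side',uv,.025))
for uv in [(311,267),(318,300),(320,327),(314,294),(318,317)]: print('pips',onplane('side',uv,.02))
E
```

```text
ring [ 0.5118 -0.3081  0.018 ] [ 0.5094 -0.2984  0.018 ]
purple [ 0.408  -0.1825  0.012 ] [ 0.4012 -0.1728  0.012 ]
tip [ 0.4908 -0.064   0.118 ] [ 0.4872 -0.0552  0.118 ]
foot [ 0.4964 -0.0688  0.016 ] [ 0.4867 -0.0546  0.016 ]
r1 [ 0.6978 -0.1204  0.018 ] [ 0.7001 -0.0096  0.018 ]
r2 [ 0.7075 -0.0197  0.018 ] [ 0.6884 -0.1071  0.018 ]
red [ 0.8375 -0.0171  0.012 ] [ 0.8285 -0.0063  0.012 ]
bolt [ 0.38   -0.0876  0.02  ] [ 0.3735 -0.0712  0.02  ]
tray side [0.6259 0.1622 0.025 ]
tray side [0.4991 0.1258 0.025 ]
tray side [0.4226 0.3875 0.025 ]
tray side [0.5446 0.4235 0.025 ]
pips [0.4695 0.1539 0.02  ]
pips [0.4304 0.2628 0.02  ]
pips [0.4114 0.344  0.02  ]
pips [0.4445 0.2457 0.02  ]
pips [0.4215 0.3156 0.02  ]
```

Run:
```python
import cv2,numpy as np
s=cv2.imread('pics/scene0.png');d=cv2.imread('pics/side0.png')
a=cv2.resize(s[170:310,130:270],(560,560),interpolation=3)[:, :395]
a=cv2.resize(s[175:295,140:280],(400,343),interpolation=3);b=cv2.resize(d[150:270,240:380],(400,343),interpolation=3)
c=cv2.resize(d[250:350,250:335],(221,260),interpolation=3)
x=np.zeros((600,800,3),np.uint8);x[:343,:400]=a;x[:343,400:]=b;x[340:600,0:221]=c;cv2.imwrite('pics/crop1.png',x)
```

```text
(no output)
```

View pics/crop1.png

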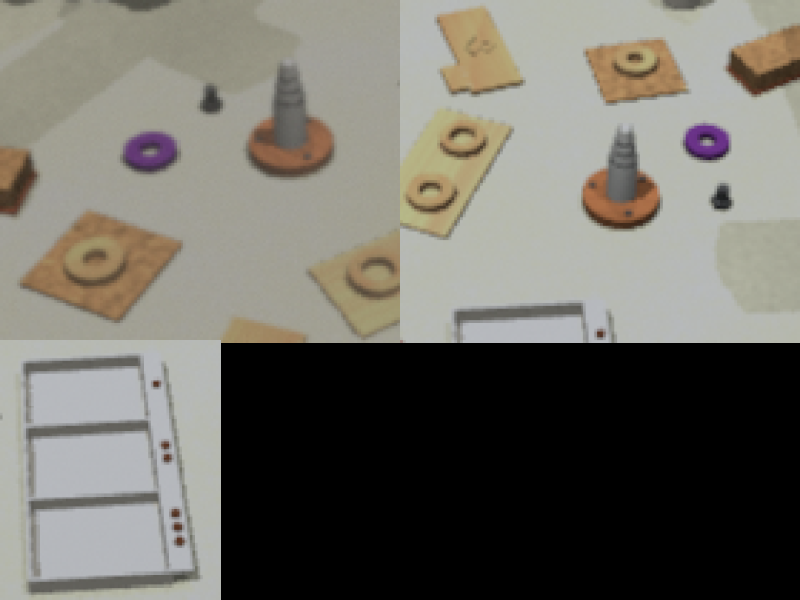

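The only ring on the mat is the one at scene (173,265). It is plain wood: the purple ring at (193,228) and the red one at (337,284) lie on the bare bench, and the other two plain rings are on the board. The crop confirms this. It also shows the pips running 1, 2, 3 away from the mandrel. Next I'll look at the ring from above with the wrist camera.

Careful with the scale: shifts go in shares of 800 mm and turns go in shares of 4 rad. That gives: 35.4 cm / 80 = 0.4425, 35 cm / 80 = 0.4375, 1.56 rad / 4 = 0.39.

Request:
{"api": "servo_tool", "payload": {
  "moves": [
    [0.05, 0.0313, 0, 0.03],
    [0.1, 0.0625, 0, 0.06],
    [0.1375, 0.0938, 0, 0.09],
    [0.175, 0.125, 0, 0.12],
    [0.2188, 0.15, 0, 0.15],
    [0.2625, 0.175, -0.0063, 0.18],
    [0.3, 0.2, -0.0125, 0.21],
    [0.3375, 0.225, -0.0188, 0.24],
    [0.375, 0.2438, -0.025, 0.27],
    [0.4125, 0.2625, -0.0313, 0.3],
    [0.4375, 0.2788, -0.0375, 0.33],
    [0.4425, 0.28, -0.0375, 0.36],
    [0.4425, 0.28, -0.0375, 0.39],
    [0.4425, 0.28, -0.0375, 0.39],
    [0.4425, 0.28, -0.0375, 0.39],
    [0.4425, 0.28, -0.0375, 0.39]
  ],
  "claw": 0,
  "force": 30
}}

```text
time: 1.48
ee_pos: [0.5104, -0.3034, 0.2013]
tcp_rot: [-180.0, -0.0, 105.7]
wrist_force: [-0.5, 0.8, 0.2]
opening: 0.0856
grasp_force: 0.0
```

Run:
```python
from h import *
o=get_obs();print(o['time'],o['ee_pos'],o['tcp_rot'],o['q'],o['wrist_force'])
cv2.imwrite('pics/w1.png',camera('wrist')[:,:,::-1])
print(proj('wrist',[.5105,-.303,.018],o))
```

```text
1.4833 [ 0.51039336 -0.30337495  0.20128043] [-1.79994925e+02 -3.01924836e-03  1.05678624e+02] [-3.07262471e+01  1.05524228e+01  1.29293465e+01  9.23826097e+01
 -1.59344795e-03  4.35951288e+01] [-0.45131162  0.83810047  0.20924551]
[280.28131429 191.25345838]
```

View pics/w1.png

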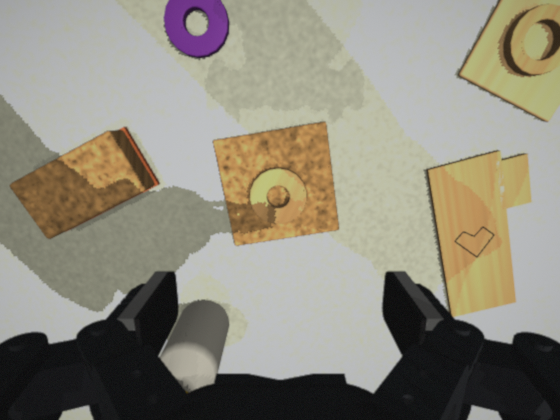

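The wrist view shows the ring at about (278,196) on the mat, with a small bore. The glue bottle is at (200,340), so I'll check its clearance from the fingers.

Run:
```python
from h import *
np.set_printoptions(precision=4,suppress=True)
o=get_obs()
im=cv2.imread('pics/w1.png');c=cv2.resize(im[140:250,220:340],None,fx=6,fy=6,interpolation=3)
# ring pale vs cork by saturation
hsv=cv2.cvtColor(c,cv2.COLOR_BGR2HSV);cv2.imwrite('pics/crop2.png',c[:600])
for (p,r0,r1) in ((25,130,200),(20,40,90)):
    g=cv2.GaussianBlur(hsv[:,:,1],(0,0),4)
    h=cv2.HoughCircles(g,cv2.HOUGH_GRADIENT_ALT if 0 else cv2.HOUGH_GRADIENT,2,300,param1=60,param2=p,minRadius=r0,maxRadius=r1)
    print(h)
    if h is None: continue
    u,v,r=h[0,0];u=u/6+220;v=v/6+140;r/=6
    a=onplane('wrist',(u,v),.018,o);b=onplane('wrist',(u+r,v),.018,o);print((u,v,r),a,2*np.linalg.norm(a-b))
    cv2.circle(c,(int(h[0,0,0]),int(h[0,0,1])),int(h[0,0,2]),(0,0,255),1)
cv2.imwrite('pics/crop2.png',c[:600])
print('glue base',onplane('scene',(107,291),0),onplane('side',(340,151),0),'cap',onplane('scene',(98,257),.13),onplane('side',(341,124),.13))
```

```text
[[[643. 377. 170.]
  [349. 451. 143.]]]
(np.float32(327.16666), np.float32(202.83333), np.float32(28.333334)) [ 0.5574 -0.3019  0.018 ] 0.054948833979596504
[[[147.  549.   75.6]
  [601.  241.   76.8]
  [ 59.  237.   54. ]
  [643.  637.   86.6]]]
(np.float32(244.5), np.float32(231.5), np.float32(12.599999)) [ 0.4873 -0.352   0.018 ] 0.025021501213477574
glue base [ 0.468  -0.4778  0.    ] [ 0.462  -0.4605  0.    ] cap [ 0.4826 -0.4758  0.13  ] [ 0.4686 -0.4525  0.13  ]
```

View pics/crop2.png

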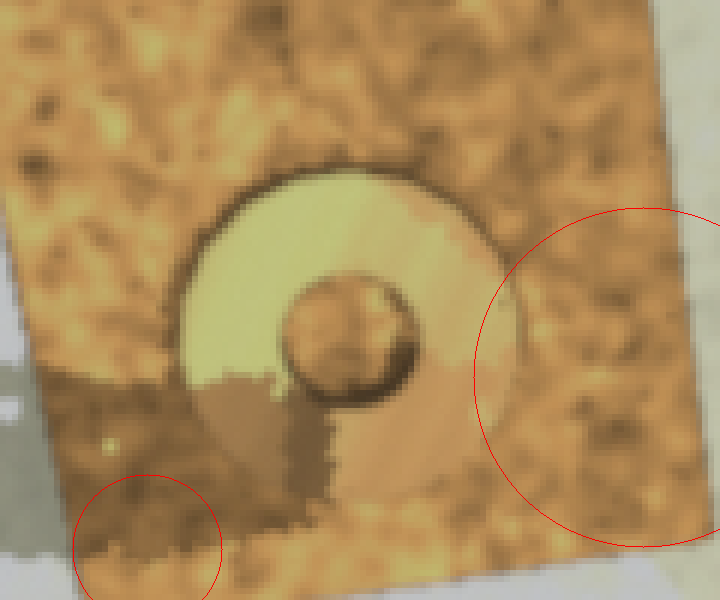

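Read off the crop, the ring's top face is centred at (350,340), which is wrist pixel (278.0,196.3). The bore is about 135/335·56 ≈ 22 mm. The glue is 16 cm away. Now I'll work out the grasp shift.

Run:
```python
from h import *
o=get_obs();a=onplane('wrist',(278.1,196.3),.018,o);print(a,(a-o['ee_pos'])*100)
```

```text
[ 0.50981308 -0.30849509  0.018     ] [ -0.05347919  -0.50128074 -18.33775374]
```

Scaled: -19.5 cm / 80 = -0.2438, -0.05 cm / 80 = -0.0006.

Request:
{"api": "servo_tool", "payload": {
  "moves": [
    [-0.0006, -0.0063, -0.025, 0],
    [-0.0006, -0.0063, -0.0625, 0],
    [-0.0006, -0.0063, -0.1, 0],
    [-0.0006, -0.0063, -0.1375, 0],
    [-0.0006, -0.0063, -0.175, 0],
    [-0.0006, -0.0063, -0.2063, 0],
    [-0.0006, -0.0063, -0.225, 0],
    [-0.0006, -0.0063, -0.2375, 0],
    [-0.0006, -0.0063, -0.2438, 0],
    [-0.0006, -0.0063, -0.2438, 0],
    [-0.0006, -0.0063, -0.2438, 0]
  ]
}}

```text
time: 2.45
ee_pos: [0.5105, -0.3086, 0.0073]
tcp_rot: [179.9, 0.1, 105.9]
wrist_force: [0.9, 0.4, -0.2]
opening: 0.0855
grasp_force: 0.0
```

Request:
{"api": "servo_tool", "payload": {
  "moves": [
    [0, 0, 0, 0],
    [0, 0, 0, 0],
    [0, 0, 0, 0],
    [0, 0, 0, 0],
    [0, 0, 0, 0],
    [0, 0, 0, 0],
    [0, 0, 0, 0],
    [0, 0, 0, 0],
    [0, 0, 0, 0],
    [0, 0, 0, 0]
  ],
  "claw": 0.6,
  "force": 30
}}

```text
time: 3.28
ee_pos: [0.5108, -0.3086, 0.008]
tcp_rot: [179.9, 0.1, 105.9]
wrist_force: [-1.1, 1.3, 6.8]
opening: 0.0545
grasp_force: 30.4
```

Request:
{"api": "servo_tool", "payload": {
  "moves": [
    [0, 0, 0.0125, 0],
    [0, 0, 0.0375, 0],
    [0, 0, 0.075, 0],
    [0, 0, 0.1125, 0],
    [0, 0, 0.15, 0],
    [0, 0.0125, 0.1875, 0],
    [0, 0.0375, 0.225, 0],
    [-0.005, 0.075, 0.2563, 0],
    [-0.01, 0.1125, 0.2688, 0],
    [-0.0125, 0.15, 0.2688, 0],
    [-0.0175, 0.1875, 0.2688, 0],
    [-0.0213, 0.225, 0.2688, 0],
    [-0.025, 0.2625, 0.2688, 0],
    [-0.0275, 0.2875, 0.2688, 0],
    [-0.0275, 0.3063, 0.2688, 0],
    [-0.0275, 0.3113, 0.2688, 0],
    [-0.0275, 0.3113, 0.2688, 0],
    [-0.0275, 0.3113, 0.2688, 0],
    [-0.0275, 0.3113, 0.2688, 0]
  ]
}}

```text
time: 4.87
ee_pos: [0.4882, -0.06, 0.2215]
tcp_rot: [180.0, 0.0, 105.9]
wrist_force: [-0.2, 0.5, -0.8]
opening: 0.0544
grasp_force: 31.7
```

Run:
```python
from h import *
o=get_obs();print(o['time'],o['ee_pos'],o['tcp_rot'],o['wrist_force'],o['opening'])
im=camera('wrist')[:,:,::-1];cv2.imwrite('pics/w2.png',im)
cv2.imwrite('pics/w2c.png',cv2.resize(im[80:],None,fx=1.42,fy=1.42,interpolation=3))
print(proj('wrist',[.489,-.06,.118],o))
np.savez('o2.npz',ee_pos=o['ee_pos'],tcp_rot=o['tcp_rot'])
```

```text
4.8667 [ 0.48820835 -0.0599902   0.22149654] [1.79992429e+02 1.55269062e-02 1.05887193e+02] [-0.19597823  0.52445396 -0.80027376] 0.054397664107502325
[281.11879098 214.56618146]
```

View pics/w2c.png

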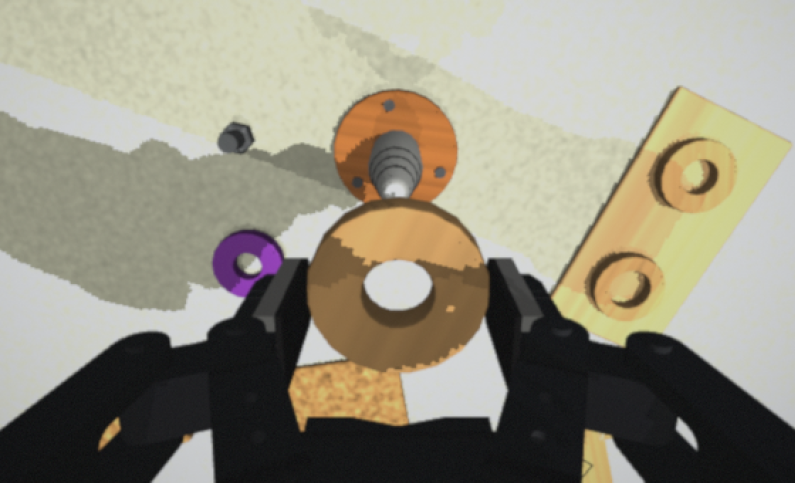

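The held ring's top is centred near crop (398,285) and just hides the nose tip. The mandrel foot is centred near crop (395,147). I'll shift 3 cm back so the tip is clear, then measure both in one picture.

Scaled: -2.9 cm / 80 = -0.0363, -1.5 cm / 80 = -0.0188.

Request:
{"api": "servo_tool", "payload": {
  "moves": [
    [0.005, -0.0188, 0, 0],
    [0.01, -0.0363, 0, 0],
    [0.01, -0.0363, 0, 0],
    [0.01, -0.0363, 0, 0],
    [0.01, -0.0363, 0, 0],
    [0.01, -0.0363, 0, 0]
  ]
}}

```text
time: 5.42
ee_pos: [0.496, -0.0881, 0.2213]
tcp_rot: [-180.0, -0.0, 105.9]
wrist_force: [0.3, 0.3, -0.5]
opening: 0.0543
grasp_force: 31.7
```

Run:
```python
from h import *
o=get_obs();print(o['time'],o['ee_pos'],o['tcp_rot'])
im=camera('wrist')[:,:,::-1];cv2.imwrite('pics/w3.png',im)
np.savez('o3.npz',ee_pos=o['ee_pos'],tcp_rot=o['tcp_rot'])
x=np.zeros((600,800,3),np.uint8)
x[:,:400]=cv2.resize(im[110:230,240:320],(400,600),interpolation=3)   # x5
x[:400,400:]=cv2.resize(im[200:360,200:360],(400,400),interpolation=3) # x2.5
cv2.imwrite('pics/w3c.png',x)
print(proj('wrist',[.489,-.06,.118],o),proj('wrist',[.489,-.06,.016],o))
```

```text
5.4167 [ 0.49597629 -0.08807662  0.2212988 ] [-1.79994843e+02 -1.06663534e-02  1.05912877e+02]
[281.52030018 175.53724549] [281.05663587 158.60928335]
```

View pics/w3c.png

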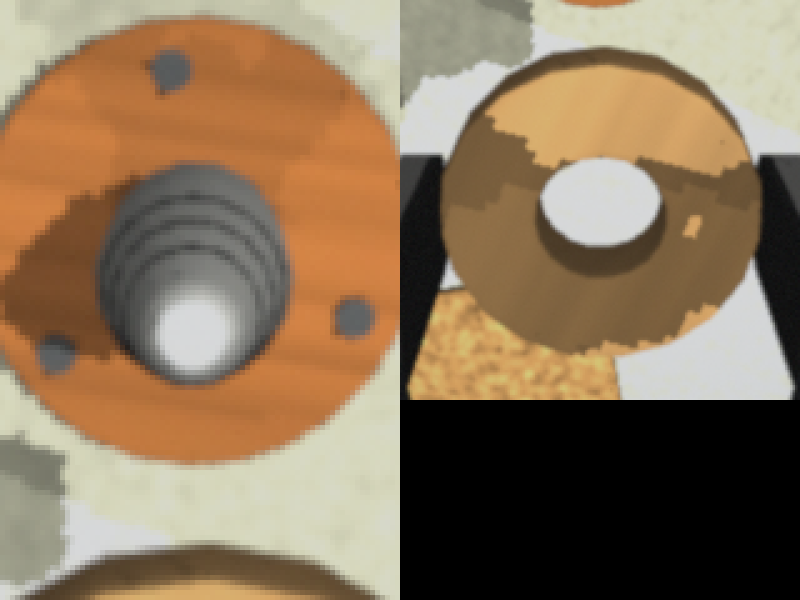

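Run:
```python
from h import *
from scipy.optimize import least_squares as LS
np.set_printoptions(precision=4,suppress=True)
o=dict(np.load('o3.npz'));t=np.linspace(0,2*np.pi,181)
def circ(x,y,z,r): 
    return np.array([proj('wrist',[x+r*np.cos(a),y+r*np.sin(a),z],o) for a in t])
def fm(p):
    x,y=p;e=[*(proj('wrist',[x,y,.118],o)-[278.6,175.2])]
    for z,d,v in ((.101,.021,158.8),(.087,.026,153.4),(.073,.031,148.6)): e.append(circ(x,y,z,d/2)[:,1].min()-v)
    c=circ(x,y,.016,.045);e.append(c[:,1].max()-202.2)
    g=circ(x,y,.062,.0175);e+=[g[:,0].min()-(240+97/5-.4),g[:,0].max()-(240+292/5-.4)]
    return e
m=LS(fm,[.489,-.06],diff_step=1e-4);print('mandrel',m.x,m.fun)
q=lambda a,k:200+a/2.5-.3
def fr(p):
    x,y,z,rb=p;c=circ(x,y,z,.028);b=circ(x,y,z,rb)
    return [c[:,0].min()-q(41,0),c[:,0].max()-q(362,0),c[:,1].min()-q(65,0),c[:,1].max()-q(355,0),b[:,0].min()-q(140,0),b[:,0].max()-q(265,0),b[:,1].min()-q(157,0),b[:,1].max()-q(277,0)]
r=LS(fr,[*o['ee_pos'][:2],o['ee_pos'][2]+.01,.011],diff_step=1e-4);print('ring',r.x,r.fun,'rel tcp',r.x[:3]-o['ee_pos'])
print('shift cm',(m.x-r.x[:2])*100)
```

```text
Traceback (most recent call last):
  File "h.py", line 15, in proj
    K,W=cam(n,obs);q=K@(W[:3,:3].T@(np.asarray(P,float)-W[:3,3]));return q[:2]/q[2]
        ~~~^^^^^^^
  File "h.py", line 5, in cam
    c=get_calibration(n);K=np.array([[c['fx'],0,c['cx']],[0,c['fy'],c['cy']],[0,0,1.]])
ValueError: time passes only in moves, steps and waits
```

```bash
sed -i 's/^def cam(n/import functools\ncal=functools.lru_cache(None)(get_calibration)\ndef cam(n/; s/c=get_calibration(n);K/c=cal(n);K/' h.py
cat > fit.py <<'E'
from h import *
from scipy.optimize import least_squares as LS
np.set_printoptions(precision=4,suppress=True)
o=dict(np.load('o3.npz'));t=np.linspace(0,2*np.pi,181)
K,W=cam('wrist',o)
def circ(x,y,z,r):
    P=np.c_[x+r*np.cos(t),y+r*np.sin(t),0*t+z]; q=(P-W[:3,3])@W[:3,:3]@K.T; return q[:,:2]/q[:,2:]
def fm(p):
    x,y=p;e=[*(circ(x,y,.118,0)[0]-[278.6,175.2])]
    for z,d,v in ((.101,.021,158.8),(.087,.026,153.4),(.073,.031,148.6)): e.append(circ(x,y,z,d/2)[:,1].min()-v)
    c=circ(x,y,.016,.045);e.append(c[:,1].max()-202.2)
    g=circ(x,y,.062,.0175);e+=[g[:,0].min()-(240+97/5-.4),g[:,0].max()-(240+292/5-.4)]
    return e
m=LS(fm,[.489,-.06],x_scale=.01,diff_step=1e-4);print('mandrel',m.x,m.fun)
q=lambda a:200+a/2.5-.3
def fr(p):
    x,y,z,rb=p;c=circ(x,y,z,.028);b=circ(x,y,z,rb)
    return [c[:,0].min()-q(41),c[:,0].max()-q(362),c[:,1].min()-q(65),c[:,1].max()-q(355),b[:,0].min()-q(140),b[:,0].max()-q(265),b[:,1].min()-q(157),b[:,1].max()-q(277)]
r=LS(fr,[*o['ee_pos'][:2],o['ee_pos'][2]+.01,.011],x_scale=[.01,.01,.01,.001],diff_step=1e-4);print('ring',r.x,r.fun,'rel tcp',r.x[:3]-o['ee_pos'])
print('shift cm',(m.x-r.x[:2])*100)
E
python3 fit.py
```

```text
mandrel [ 0.4869 -0.0609] [-0.2304  0.7191 -0.4491 -0.3158 -0.3133  0.4371 -0.4478  0.7284]
ring [ 0.4966 -0.0898  0.2271  0.0112] [ 0.2626  0.1396  0.0699  0.2363 -0.8872  0.4846  0.6001 -0.9297] rel tcp [ 0.0006 -0.0018  0.0058]
shift cm [-0.967   2.8965]
```

Mandrel at (0.487,-0.061), consistent with both fixed cameras. The ring centre is 0.6/-1.8 mm off the TCP and the bore is about 22 mm. I'll move over the mandrel and start down.

Scaled: -9.5 cm / 80 = -0.1188, 2.9 cm / 80 = 0.0363.

Request:
{"api": "servo_tool", "payload": {
  "moves": [
    [-0.0063, 0.0188, 0, 0],
    [-0.0121, 0.0363, -0.0125, 0],
    [-0.0121, 0.0363, -0.0375, 0],
    [-0.0121, 0.0363, -0.0625, 0],
    [-0.0121, 0.0363, -0.0875, 0],
    [-0.0121, 0.0363, -0.1063, 0],
    [-0.0121, 0.0363, -0.1125, 0],
    [-0.0121, 0.0363, -0.1188, 0],
    [-0.0121, 0.0363, -0.1188, 0],
    [-0.0121, 0.0363, -0.1188, 0]
  ]
}}

```text
time: 6.3
ee_pos: [0.4867, -0.0592, 0.1271]
tcp_rot: [180.0, 0.0, 105.9]
wrist_force: [0.7, -0.4, -0.2]
opening: 0.0545
grasp_force: 31.7
```

Request:
{"api": "servo_tool", "payload": {
  "moves": [
    [0, 0, -0.0025, 0],
    [0, 0, -0.005, 0],
    [0, 0, -0.0075, 0],
    [0, 0, -0.01, 0],
    [0, 0, -0.0125, 0],
    [0, 0, -0.015, 0],
    [0, 0, -0.015, 0],
    [0, 0, -0.015, 0]
  ]
}}

```text
time: 6.97
ee_pos: [0.4863, -0.0592, 0.1141]
tcp_rot: [-180.0, -0.0, 105.9]
wrist_force: [0.6, 0.5, 0.8]
opening: 0.0544
grasp_force: 31.7
```

Scaled: -0.6 cm / 80 = -0.0075, -0.5 cm / 80 = -0.0063.

Request:
{"api": "servo_tool", "payload": {
  "moves": [
    [0, 0, -0.0013, 0],
    [0, 0, -0.0025, 0],
    [0, 0, -0.0038, 0],
    [0, 0, -0.005, 0],
    [0, 0, -0.0063, 0],
    [0, 0, -0.0075, 0],
    [0, 0, -0.0075, 0],
    [0, 0, -0.0075, 0]
  ]
}}

```text
time: 7.63
ee_pos: [0.4865, -0.0594, 0.1083]
tcp_rot: [180.0, 0.0, 105.9]
wrist_force: [0.5, -1.5, -0.7]
opening: 0.0543
grasp_force: 31.7
```

Scaled: -0.2 cm / 80 = -0.0025, -0.1 cm / 80 = -0.0013.

Request:
{"api": "servo_tool", "payload": {
  "moves": [
    [0, 0, -0.0013, 0],
    [0, 0, -0.0013, 0],
    [0, 0, -0.0025, 0],
    [0, 0, -0.0025, 0],
    [0, 0, -0.0025, 0]
  ]
}}

```text
time: 8.05
ee_pos: [0.4865, -0.0594, 0.1063]
tcp_rot: [180.0, 0.0, 105.9]
wrist_force: [0.3, -3.6, 1.3]
opening: 0.0545
grasp_force: 31.8
```

Scaled: -0.1 cm / 80 = -0.0013, -0.05 cm / 80 = -0.0006.

Request:
{"api": "servo_tool", "payload": {
  "moves": [
    [0, -0.0006, 0, 0],
    [0, -0.0013, 0, 0],
    [0, -0.0013, 0, 0],
    [0, -0.0013, 0, 0]
  ]
}}

```text
time: 8.38
ee_pos: [0.4863, -0.0601, 0.1061]
tcp_rot: [-180.0, -0.0, 105.9]
wrist_force: [-0.4, -0.9, 0.1]
opening: 0.0543
grasp_force: 31.8
```

Scaled: -0.2 cm / 80 = -0.0025, -0.15 cm / 80 = -0.0019.

Request:
{"api": "servo_tool", "payload": {
  "moves": [
    [0, -0.0003, -0.0006, 0],
    [0, -0.0005, -0.0013, 0],
    [0, -0.0005, -0.0019, 0],
    [0, -0.0005, -0.0025, 0],
    [0, -0.0005, -0.0025, 0],
    [0, -0.0005, -0.0025, 0]
  ]
}}

```text
time: 8.88
ee_pos: [0.4864, -0.0606, 0.1042]
tcp_rot: [-180.0, -0.0, 105.9]
wrist_force: [0.1, -0.4, 0.2]
opening: 0.0541
grasp_force: 31.7
```

Scaled: -0.15 cm / 80 = -0.0019, -0.1 cm / 80 = -0.0013.

Request:
{"api": "servo_tool", "payload": {
  "moves": [
    [0, 0, -0.0006, 0],
    [0, 0, -0.0013, 0],
    [0, 0, -0.0019, 0],
    [0, 0, -0.0019, 0],
    [0, 0, -0.0019, 0]
  ]
}}

```text
time: 9.3
ee_pos: [0.4865, -0.0607, 0.1028]
tcp_rot: [180.0, 0.0, 105.9]
wrist_force: [-0.7, -1.3, -0.4]
opening: 0.0545
grasp_force: 31.7
```

Scaled: -0.1 cm / 80 = -0.0013, -0.05 cm / 80 = -0.0006.

Request:
{"api": "servo_tool", "payload": {
  "moves": [
    [0, -0.0004, -0.0006, 0],
    [0, -0.0004, -0.0013, 0],
    [0, -0.0004, -0.0013, 0],
    [0, -0.0004, -0.0013, 0]
  ]
}}

```text
time: 9.63
ee_pos: [0.4865, -0.0609, 0.1018]
tcp_rot: [180.0, 0.0, 105.9]
wrist_force: [1.5, -1.0, -0.3]
opening: 0.0543
grasp_force: 31.7
```

Scaled: -0.1 cm / 80 = -0.0013, -0.05 cm / 80 = -0.0006.

Request:
{"api": "servo_tool", "payload": {
  "moves": [
    [0, -0.0003, -0.0006, 0],
    [0, -0.0003, -0.0013, 0],
    [0, -0.0003, -0.0013, 0],
    [0, -0.0003, -0.0013, 0]
  ]
}}

```text
time: 9.97
ee_pos: [0.4866, -0.0611, 0.1008]
tcp_rot: [180.0, 0.0, 105.9]
wrist_force: [1.3, -0.8, 1.0]
opening: 0.0539
grasp_force: 31.8
```

Scaled: -0.1 cm / 80 = -0.0013, -0.05 cm / 80 = -0.0006.

Request:
{"api": "servo_tool", "payload": {
  "moves": [
    [0.0003, 0, -0.0006, 0],
    [0.0003, 0, -0.0013, 0],
    [0.0003, 0, -0.0013, 0],
    [0.0003, 0, -0.0013, 0]
  ]
}}

```text
time: 10.3
ee_pos: [0.4867, -0.0611, 0.0998]
tcp_rot: [180.0, 0.0, 105.9]
wrist_force: [2.7, -0.6, 1.7]
opening: 0.0541
grasp_force: 31.9
```

Scaled: 0.06 cm / 80 = 0.0008, -0.05 cm / 80 = -0.0006.

Request:
{"api": "servo_tool", "payload": {
  "moves": [
    [0.0005, -0.0003, 0, 0],
    [0.0008, -0.0003, 0, 0],
    [0.0008, -0.0003, -0.0006, 0],
    [0.0008, -0.0003, -0.0006, 0],
    [0.0008, -0.0003, -0.0006, 0]
  ]
}}

```text
time: 10.72
ee_pos: [0.487, -0.0613, 0.0993]
tcp_rot: [-180.0, -0.0, 105.9]
wrist_force: [-1.8, 0.6, 4.6]
opening: 0.054
grasp_force: 32.1
```

Scaled: -0.05 cm / 80 = -0.0006, -0.02 cm / 80 = -0.0003.

Request:
{"api": "servo_tool", "payload": {
  "moves": [
    [-0.0003, 0, -0.0004, 0],
    [-0.0003, 0, -0.0006, 0],
    [-0.0003, 0, -0.0006, 0],
    [-0.0003, 0, -0.0006, 0]
  ]
}}

```text
time: 11.05
ee_pos: [0.487, -0.0613, 0.0991]
tcp_rot: [180.0, 0.0, 105.9]
wrist_force: [-1.9, 0.5, 5.8]
opening: 0.054
grasp_force: 32.3
```

Scaled: -0.05 cm / 80 = -0.0006, -0.03 cm / 80 = -0.0004.

Request:
{"api": "servo_tool", "payload": {
  "moves": [
    [-0.0004, 0, -0.0004, 0],
    [-0.0004, 0, -0.0006, 0],
    [-0.0004, 0, -0.0006, 0],
    [-0.0004, 0, -0.0006, 0],
    [-0.0004, 0, -0.0006, 0],
    [-0.0004, 0, -0.0006, 0],
    [-0.0004, 0, -0.0006, 0],
    [-0.0004, 0, -0.0006, 0]
  ]
}}

```text
time: 11.72
ee_pos: [0.487, -0.0614, 0.099]
tcp_rot: [179.9, 0.0, 105.9]
wrist_force: [-2.1, 0.4, 7.2]
opening: 0.0545
grasp_force: 32.5
```

Run:
```python
from h import *
np.set_printoptions(precision=4,suppress=True)
o=get_obs();print(o['time'],o['ee_pos'],o['wrist_force'],o['torque'])
s=camera('scene')[:,:,::-1];d=camera('side')[:,:,::-1]
x=np.zeros((600,800,3),np.uint8)
x[:,:400]=cv2.resize(s[150:240,210:270],(400,600),interpolation=3)
x[:,400:]=cv2.resize(d[150:240,290:350],(400,600),interpolation=3)
cv2.imwrite('pics/home.png',x)
for n,u0,v0 in(('scene',210,150),('side',290,150)):
  for z in(.118,.101,.0989,.087,.073): print(n,z,(proj(n,[.4869,-.0609,z])-[u0,v0])*6.667)
```

```text
11.7167 [ 0.487  -0.0614  0.099 ] [-2.1395  0.3509  7.2175] [-0.0918  0.324  -0.0172]
scene 0.118 [203.6381 306.4815]
scene 0.101 [204.9676 338.2017]
scene 0.0989 [205.1303 342.083 ]
scene 0.087 [206.0458 363.9253]
scene 0.073 [207.1092 389.2966]
side 0.118 [192.7206 292.1739]
side 0.101 [190.8236 318.6538]
side 0.0989 [190.5915 321.8935]
side 0.087 [189.2856 340.1236]
side 0.073 [187.7688 361.2958]
```

View pics/home.png

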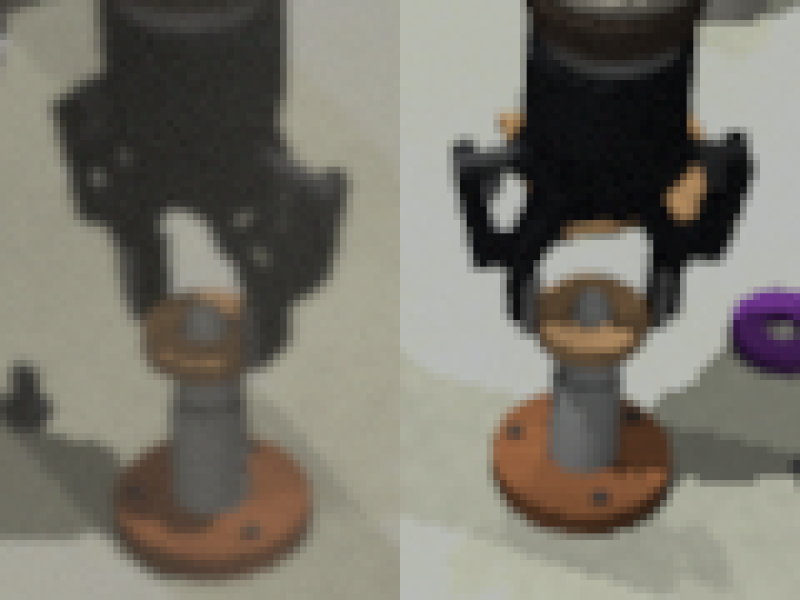

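The ring is seated and level, pressed with 7.2 N for over half a second. Its underside is at about 0.097 m, against 0.101 for the top groove and 0.087 for the middle one, and the ≈22 mm bore agrees. So it belongs at the top groove, in the one-pip bin. Now I'll pull it off.

Scaled: 10 cm / 80 = 0.125, 8 cm / 80 = 0.1.

Request:
{"api": "servo_tool", "payload": {
  "moves": [
    [0, 0, 0, 0],
    [0, 0, 0, 0],
    [0, 0, 0.0013, 0],
    [0, 0, 0.0038, 0],
    [0, 0, 0.0075, 0],
    [0, 0, 0.0125, 0],
    [0, 0, 0.0188, 0],
    [0, 0, 0.0313, 0],
    [0, 0, 0.05, 0],
    [0, 0, 0.075, 0],
    [0, 0, 0.1, 0],
    [0, 0, 0.125, 0],
    [0, 0, 0.125, 0],
    [0, 0, 0.125, 0]
  ],
  "force": 45
}}

```text
time: 12.98
ee_pos: [0.4873, -0.0614, 0.1999]
tcp_rot: [179.9, 0.1, 105.9]
wrist_force: [0.5, -0.2, -0.8]
opening: 0.0534
grasp_force: 48.7
```

Run:
```python
from h import *
np.set_printoptions(precision=4,suppress=True)
o=get_obs();print(o['time'],o['ee_pos'],o['opening'],o['grasp_force'],o['q'])
# tray from side0: rim corners crop x2.6, origin (250,250); robot-side wall line, far wall
c=lambda a,b:(250+a/2.6,250+b/2.6)
for n,uv in dict(farlo=(24,26-3),farhi=(28,250-3),nearhi=(168,580-340),nearlo=(140,357-340)).items():
    print(n,onplane('side',c(*uv),.025))
for uv in((156,43.5),(165,105.5),(167,117.5),(176,173),(178,187),(180,201)): print('pip',onplane('side',c(*uv),.02))
cv2.imwrite('pics/w4.png',camera('wrist')[:,:,::-1])
```

```text
12.9833 [ 0.4873 -0.0614  0.1999] 0.05344814067106898 48.70664181187749 [-7.1816 -3.7609 -2.2201 91.395   0.0001 66.8903]
farlo [0.6254 0.1614 0.025 ]
farhi [0.5487 0.4301 0.025 ]
nearhi [0.4175 0.393  0.025 ]
nearlo [0.497  0.1235 0.025 ]
pip [0.4726 0.1536 0.02  ]
pip [0.448  0.2347 0.02  ]
pip [0.4432 0.2495 0.02  ]
pip [0.4225 0.3144 0.02  ]
pip [0.4179 0.3301 0.02  ]
pip [0.4133 0.3454 0.02  ]
```

The ring came off cleanly. I'll move to a viewpoint in front of bin 1.

Scaled: 17.6 cm / 80 = 0.22, 8.1 cm / 80 = 0.1013.

Request:
{"api": "servo_tool", "payload": {
  "moves": [
    [0.0188, 0.0375, 0.0063, 0],
    [0.0375, 0.075, 0.0125, 0],
    [0.0563, 0.1125, 0.0188, 0],
    [0.075, 0.15, 0.025, 0],
    [0.09, 0.1875, 0.025, 0],
    [0.1013, 0.22, 0.025, 0],
    [0.1013, 0.22, 0.025, 0],
    [0.1013, 0.22, 0.025, 0],
    [0.1013, 0.22, 0.025, 0]
  ]
}}

```text
time: 13.78
ee_pos: [0.5673, 0.1144, 0.2174]
tcp_rot: [-179.9, 0.0, 106.0]
wrist_force: [0.0, -0.4, -0.5]
opening: 0.0531
grasp_force: 48.7
```

Run:
```python
from h import *
np.set_printoptions(precision=4,suppress=True)
o=get_obs();print(o['time'],o['ee_pos'],o['tcp_rot'],o['opening'])
im=camera('wrist')[:,:,::-1];cv2.imwrite('pics/w5.png',im)
np.savez('o5.npz',ee_pos=o['ee_pos'],tcp_rot=o['tcp_rot'])
print(proj('wrist',[.549,.182,.004],o))
```

```text
13.7833 [0.5673 0.1144 0.2174] [-179.8951    0.0049  105.9505] 0.05314339718970341
[281.4892 115.7485]
```

View pics/w5.png

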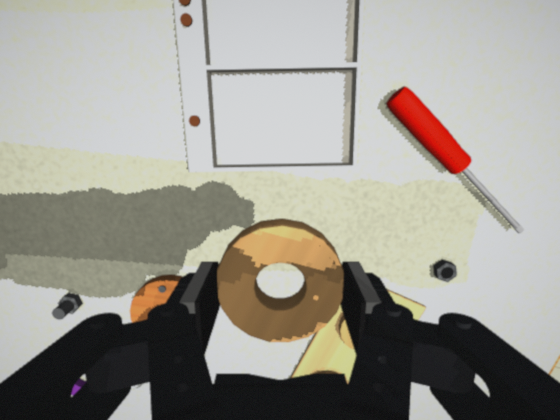

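The wrist view shows bin 1 with its single pip at (194,121). The rim corners are at about (211,71), (355,68), (352,164) and (213,165). The ring is still held.

Run:
```python
from h import *
np.set_printoptions(precision=4,suppress=True)
o=dict(np.load('o5.npz'))
P=np.array([onplane('wrist',u,.025,o) for u in((211,71),(355,68),(352,164),(213,165))])
print(P,[np.linalg.norm(P[i]-P[i-1]) for i in range(4)]);c=P.mean(0);print('bin',c)
x=P[1]-P[0]+P[2]-P[3];print('yaw',np.degrees(np.arctan2(x[1],x[0])))
f=np.radians(o['tcp_rot'][2]);print('pip',onplane('wrist',(194.5,121),.02,o))
ring=o['ee_pos'][:2]+[.0006,-.0018];print('shift cm',(c[:2]-ring)*100)
```

```text
[[0.4773 0.2017 0.025 ]
 [0.601  0.2397 0.025 ]
 [0.6268 0.1577 0.025 ]
 [0.4979 0.1198 0.025 ]] [np.float64(0.08451960702905315), np.float64(0.1293737008864269), np.float64(0.08598533580100552), np.float64(0.13428598496538732)]
bin [0.5507 0.1797 0.025 ]
yaw 16.715116513995337
pip [0.471  0.1547 0.02  ]
shift cm [-1.7117  6.7114]
```

Scaled: -20 cm / 80 = -0.25, -19.8 cm / 80 = -0.2475.

Request:
{"api": "servo_tool", "payload": {
  "moves": [
    [-0.01, 0.0413, 0, 0],
    [-0.0213, 0.0838, 0, 0],
    [-0.0213, 0.0838, -0.0375, 0],
    [-0.0213, 0.0838, -0.075, 0],
    [-0.0213, 0.0838, -0.1125, 0],
    [-0.0213, 0.0838, -0.15, 0],
    [-0.0213, 0.0838, -0.1875, 0],
    [-0.0213, 0.0838, -0.2125, 0],
    [-0.0213, 0.0838, -0.2313, 0],
    [-0.0213, 0.0838, -0.2413, 0],
    [-0.0213, 0.0838, -0.2475, 0],
    [-0.0213, 0.0838, -0.25, 0],
    [-0.0213, 0.0838, -0.25, 0],
    [-0.0213, 0.0838, -0.25, 0],
    [-0.0213, 0.0838, -0.25, 0]
  ]
}}

```text
time: 15.08
ee_pos: [0.5513, 0.1818, 0.0194]
tcp_rot: [179.9, -0.0, 105.9]
wrist_force: [0.7, -0.6, 0.8]
opening: 0.0531
grasp_force: 48.7
```

Scaled: -1 cm / 80 = -0.0125, -0.9 cm / 80 = -0.0113.

Request:
{"api": "servo_tool", "payload": {
  "moves": [
    [0, 0, -0.0025, 0],
    [0, 0, -0.005, 0],
    [0, 0, -0.0075, 0],
    [0, 0, -0.01, 0],
    [0, 0, -0.0113, 0],
    [0, 0, -0.0125, 0],
    [0, 0, -0.0125, 0],
    [0, 0, -0.0125, 0]
  ]
}}

```text
time: 15.75
ee_pos: [0.5507, 0.1817, 0.0082]
tcp_rot: [-180.0, -0.0, 105.9]
wrist_force: [-0.3, 0.2, 0.4]
opening: 0.0533
grasp_force: 48.7
```

Scaled: -0.2 cm / 80 = -0.0025, -0.15 cm / 80 = -0.0019.

Request:
{"api": "servo_tool", "payload": {
  "moves": [
    [0, 0, -0.0006, 0],
    [0, 0, -0.0013, 0],
    [0, 0, -0.0019, 0],
    [0, 0, -0.0025, 0],
    [0, 0, -0.0025, 0],
    [0, 0, -0.0025, 0]
  ]
}}

```text
time: 16.25
ee_pos: [0.5508, 0.1817, 0.0064]
tcp_rot: [180.0, -0.0, 105.9]
wrist_force: [-0.9, 0.8, -0.2]
opening: 0.0529
grasp_force: 48.8
```

Scaled: -0.1 cm / 80 = -0.0013, -0.05 cm / 80 = -0.0006.

Request:
{"api": "servo_tool", "payload": {
  "moves": [
    [0, 0, -0.0006, 0],
    [0, 0, -0.0013, 0],
    [0, 0, -0.0013, 0],
    [0, 0, -0.0013, 0]
  ]
}}

```text
time: 16.58
ee_pos: [0.5508, 0.1817, 0.0062]
tcp_rot: [180.0, -0.0, 105.9]
wrist_force: [-4.1, -1.1, 8.1]
opening: 0.0534
grasp_force: 49.6
```

Contact at z 0.0062 puts the underside 2 mm below the TCP, which confirms the reading on the mandrel. Release and withdraw.

Scaled: 20 cm / 80 = 0.25, 18 cm / 80 = 0.225.

Request:
{"api": "servo_tool", "payload": {
  "moves": [
    [0, 0, 0.0006, 0],
    [0, 0, 0.0006, 0],
    [0, 0, 0.0006, 0],
    [0, 0, 0.0006, 0],
    [0, 0, 0.0006, 0],
    [0, 0, 0.0006, 0],
    [0, 0, 0.0006, 0],
    [0, 0, 0.0125, 0],
    [0, 0, 0.0375, 0],
    [0, 0, 0.075, 0],
    [0, 0, 0.1125, 0],
    [0, 0, 0.15, 0],
    [0, -0.025, 0.1875, 0],
    [0.0125, -0.05, 0.225, 0],
    [0.0213, -0.0838, 0.25, 0],
    [0.0213, -0.0838, 0.25, 0],
    [0.0213, -0.0838, 0.25, 0]
  ],
  "claw": 0.1
}}

```text
time: 18.0
ee_pos: [0.5685, 0.1138, 0.2071]
tcp_rot: [179.8, 0.0, 105.8]
wrist_force: [-0.3, -0.4, 0.0]
opening: 0.0771
grasp_force: 0.0
```

Run:
```python
from h import *
o=get_obs();print(o['time'],o['ee_pos'],o['opening'])
cv2.imwrite('pics/w6.png',camera('wrist')[:,:,::-1])
```

```text
18.0 [0.56851035 0.11378134 0.20712871] 0.07707615911807515
```

View pics/w6.png

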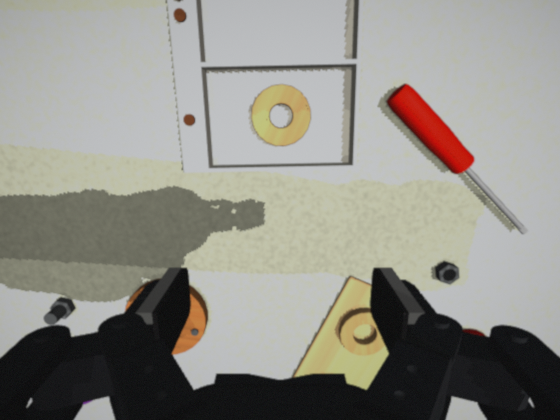

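The ring lies flat at (281,115), in the middle of the one-pip bin, and the gripper is clear.

```bash
python3 -c "
from workcell import *
print(job_done())"
```

```text
the job is handed in; nothing more can be done
None
```

I pressed the ring home at about 7 N, where it stopped nearest the top groove (bore about 22 mm), then set it down flat in the middle of the one-pip bin and handed the job in; no verdict came back.

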